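Set up the two-tier display stand on the book stall

TASK

Build up the display stand in layers: first lay the blue card box flat on the lower deck between the four posts, then fit the wooden tray over the posts so that all four corner holes drop over their pins and it sits fully home on the collars, then lay the yellow card box flat on the tray. The post frame can be clamped a little forward or back on its plinth, so feel for the pins; leave the red card box alone.

Things in the scene. Friction and masses are not known exactly. Their poses are not given: they have to be found in the camera images.
- stand: Display stand, fixed. Origin: centre of the underside of its wooden plinth, on the table; z up, x along the plinth's short side (220 mm), y along the long side (260 mm). Its top, 20 mm up, is the lower deck. On it two bars, 20 mm wide, 12 mm high, run along x at y = +/- 85 mm (150 mm free between them) and carry four posts, 16 mm thick, with black collars and pins.
- pins_mid (a point): Point on the stand, on the plinth's centre line at the height of the collar tops, 85 mm above the stand's origin, same axes. Collars are 22 mm across; from each a steel pin, 9 mm in diameter, rises 22 mm. Pins at x = d +/- 55 mm, y = +/- 85 mm. d is one unmeasured shift, -12 to +12 mm, new each time: the post frame is clamped somewhere along slots and stays there when pushed.
- tray_grip (a point): Loose wooden tray, about 0.4 kg. This point: centre of its handle bar; z up, x along the bar, y along the tray's long side. Bar 92 mm long (x), 18 mm thick (y), 22 mm high, over the tray's centre. Seated on the collars, this point is 140 mm above the table; lying on the pin tips, 162 mm.
- tray_plate (a point): Centre of the tray's flat underside, 55 mm below the handle point, same axes. Plate 150 x 210 mm, 10 mm thick, with a rim 5 mm wide that stands 8 mm above the plate. Four through holes, 13 mm in diameter, at x = +/- 55 mm, y = +/- 85 mm: 2 mm of play all round a pin. It fits either way round.
- blue_set_mid (a point): Blue card box with a paper label on its lid, loose, 0.14 kg: 44 mm (its x) by 70 mm (its y) by 40 mm high. This point is its centre; z up. Starts flat on the table.
- yellow_set_mid (a point): Yellow card box, otherwise just like the blue one. This point is its centre. Starts flat on the table. It fits on the tray on either side of the handle, long side along the tray's long side, about 55 mm from the handle's centre line.
- red_set_mid (a point): Red card box, the same size, a bystander to be left alone. This point is its centre.
There are look-alikes about, which are no part of the job. Of the things that look like the part that bears blue_set_mid, take the one that is farthest to the robot's right at the start. Of the things that look like the part that bears yellow_set_mid, the larger one is meant.

How it is judged:
On the way, in this order (a step that is already met when the one before it is completed fails the run):
1. the blue box lies flat on the lower deck between the posts, let go (x of blue_set_mid in the frame of stand between -0.04 and 0.04 m and y of blue_set_mid in the frame of stand between -0.045 and 0.045 m and z of blue_set_mid in the frame of stand between 0.036 and 0.044 m and angle between blue_set_mid's own z axis and vertical below 0.1 rad and contact force between the fingers and blue_set below 0.1 N), for 0.2 s.
2. the tray sits home on all four collars with the blue box still in its place, and is let go (x of blue_set_mid in the frame of stand between -0.04 and 0.04 m and y of blue_set_mid in the frame of stand between -0.045 and 0.045 m and z of blue_set_mid in the frame of stand between 0.036 and 0.044 m and angle between blue_set_mid's own z axis and vertical below 0.1 rad and x of tray_grip in the frame of stand between -0.018 and 0.018 m and y of tray_grip in the frame of stand between -0.006 and 0.006 m and z of tray_grip in the frame of stand between 0.136 and 0.144 m and angle between tray_grip's own z axis and vertical below 0.04 rad and angle between the x axis of tray_grip and the x axis of stand, either way round below 0.08 rad and contact force between the fingers and tray below 0.1 N), for 0.2 s.
At the end, for the whole second after the job is handed in: Blue box flat on the deck, centre within 40 mm (x), 45 mm (y) of the stand centre; tray level on the collars, pins in all holes (handle point 140 +/- 4 mm up, tilt < 0.04, turned < 0.08 rad, 18 mm in x, 6 mm in y); yellow box flat on the tray plate inside the rim (25 +/- 4 mm below it); all at rest (x of blue_set_mid in the frame of stand between -0.04 and 0.04 m and y of blue_set_mid in the frame of stand between -0.045 and 0.045 m and z of blue_set_mid in the frame of stand between 0.036 and 0.044 m and angle between each of blue_set_mid, yellow_set_mid's own z axis and vertical below 0.1 rad and x of tray_grip in the frame of stand between -0.018 and 0.018 m and y of tray_grip in the frame of stand between -0.006 and 0.006 m and z of tray_grip in the frame of stand between 0.136 and 0.144 m and angle between tray_grip's own z axis and vertical below 0.04 rad and angle between the x axis of tray_grip and the x axis of stand, either way round below 0.08 rad and x of yellow_set_mid in the frame of tray_grip between -0.06 and 0.06 m and y of yellow_set_mid in the frame of tray_grip between -0.09 and 0.09 m and z of yellow_set_mid in the frame of tray_grip between -0.029 and -0.021 m and linear speed of each of blue_set, tray, yellow_set below 0.01 m/s); the robot touches nothing.
It fails at once if the red box is shifted by more than 30 mm (distance of red_set_mid from where it was at the start of the episode above 0.03 m).
It also fails if it takes over 69 s, if anything falls off the work surface, if the arm or the gripper's body presses on something with over 40 N, if the wrist force passes 120 N, or if a joint passes its speed limit or range.

ROBOT

A 6-joint arm with a two-finger parallel gripper is mounted at the origin on the work surface. World frame = base frame: x ahead of the robot, y to its left, z up, the work surface at z = 0. Lengths are in m, angles in rad, forces in N, time in s.
With the tool pointing down it reaches from about 0.375 to 0.75 m from the base axis. Payload 9 kg.
Tool frame: the origin (TCP) lies on the centre line of the jaws, within the pads' length; the fingertips stand 19 mm ahead of it and the grasp point (between the pads) is the TCP; z points along the fingers, y is the line along which they close (so a half turn about z gives the same grasp; the last joint's range is limited). The gripper opens to 85 mm and grips with 20 to 120 N. Pads are 22 mm wide; open, the fingers measure 114 mm over their backs; the gripper's body (76 mm by 85 mm) begins 54 mm behind the grasp point. The pads swing forward as they close: fully open they stand 13 mm farther back than shut.
Start: joints at [0.924, 0.104, 0.097, 1.564, 0, 1.353], TCP at [0.249, 0.546, 0.25] pointing down, gripper open.
Joint ranges: [-2.99, 2.99], [-0.84, 1.86], [-1.1, 1.16], [-1.84, 2.11], [-1.51, 1.56], [-3.14, 3.14]. Speed limits (rad/s): [2.22, 2.22, 2.57, 3.14, 3.14, 3.14].

INTERFACE

Orientations are given as a unit quaternion [x, y, z, w].
In Python, from bench import ctrl gives the robot as it stands. The module is installed in compiled form; this text tells all that it offers.
- The arm moves only by the tool arm_command, never from a script. Its argument "rows" is a list of rows, each an object of numbers: "tx", "ty", "tz": the shift along the tool's x, y, z in mm; "wx", "wy", "wz": the turn, a rotation vector about the tool's x, y, z in units of 6 degrees (1.0 is 6 degrees); "grip": the gripper command: -1 is shut, 1 is fully open, values between are in proportion. In form: [{"tx": .., "ty": .., "tz": .., "wx": .., "wy": .., "wz": .., "grip": ..}, ...]. A call has 1 to 12 rows; each row shifts and turns the commanded pose from where the row before left it, along the tool's axes as they then stand; what a row does not reach is not made up. A row lasts 1/10 s, in which the tool goes at most 50 mm and 8.59 degrees, less where a joint would pass 70% of its speed; a pose out of reach is approached as far as the arm can. A call is refused whole if a number of a shift passes 50 or a number of a turn 1, either way. A call with a gripper value outside its range is refused whole. The fingers move at their own pace and stop on an object; "grip_force" is the grip in N (left out, the last holds). Time passes only in rows, so rows that do not move let the fingers close. It gives the time, the measured TCP pose, the force, the opening and the grip force at its end, in the units of the state.
- ctrl.get_state(): the state, without advancing time (a new reading comes with each control period).
- ctrl.grab_frame(name): name is "scene" or "side" or "wrist"; returns a dict with "pixels" (420x560x3 uint8, red, green, blue), "camera_matrix" (3x3 intrinsics, pixels), "distortion" ([k1, k2, p1, p2, k3] as OpenCV has them; the pictures are not rectified), "R" (3x3) and "t" (3): a world point X has camera coordinates R X + t. Camera axes: x right, y down, z forward; pixel columns grow to the right and rows downward; lengths in m; the calibration is good to about 2 mm. A picture is of the moment at which its call begins. There is no depth.
- ctrl.sign_off(): hands the job in; it is judged then, once.
The state is a dict: "clock": time; "qpos": joint angles; "joint_velocities": joint speeds; "tau": joint torques, N m; "eef_pos": TCP position; "tcp_rot": TCP orientation; "contact_force": force on the tool from outside, world axes, zero at the start; "moment": the same for the moment, N m; "opening": finger opening in m; "gripper_force": force on a finger pad.
Only numpy, scipy, OpenCV 4.12 (cv2) and the standard library are available. Lean on these libraries where they do the work, as an engineer would, in place of code of your own. Each camera call takes 0.05 s, during which the arm holds its last target. There are 200 camera calls.

## Working session

There is one attempt and no reset: what is moved stays moved. The work goes in short steps, Python scripts to look and compute and a tool call to move; the robot and the scene stay as the last step left them, time stands still between calls to the robot, and variables do not carry over. Pictures are saved under pics/ and viewed, at most 10 in all, crops included, and the job is handed in when it is done.

Besides the shell and the picture viewer there is one more tool, called after "Emit:" as name([rows], argument=value, ...), one row to a line, values as JSON. arm_command: Moves the arm, as the interface text tells. Its arguments: {"type":"object","properties":{"rows":{"type":"array","items":{"type":"object","properties":{"tx":{"type":"number"},"ty":{"type":"number"},"tz":{"type":"number"},"wx":{"type":"number"},"wy":{"type":"number"},"wz":{"type":"number"},"grip":{"type":"number"}}}},"grip_force":{"type":"number"}},"required":["rows"]}

```bash
mkdir -p pics; cat > h.py <<'E'
import numpy as np, cv2
from bench import ctrl
def grab(n):
    f=ctrl.grab_frame(n); f['K']=np.array(f['camera_matrix'],float); f['D']=np.array(f['distortion'],float)
    f['R']=np.array(f['R']); f['t']=np.array(f['t']); return f
def save(f,name): cv2.imwrite('pics/'+name,cv2.cvtColor(np.asarray(f['pixels']),cv2.COLOR_RGB2BGR))
def cast(f,uv,z):
    uv=np.array(uv,float).reshape(-1,1,2)
    n=cv2.undistortPoints(uv,f['K'],f['D']).reshape(-1,2)
    d=np.c_[n,np.ones(len(n))]@f['R']; c=-f['R'].T@f['t']
    return c+d*((z-c[2])/d[:,2])[:,None]
def proj(f,X):
    return cv2.projectPoints(np.array(X,float).reshape(-1,3),cv2.Rodrigues(f['R'])[0],f['t'],f['K'],f['D'])[0].reshape(-1,2)
E
python3 - <<'E'
from h import *
a=grab('scene');b=grab('side');w=grab('wrist')
np.save('pics/f0.npy',[a,b,w],allow_pickle=True)
save(a,'s0.png');save(b,'d0.png')
for f in(a,b,w): print(-f['R'].T@f['t'])
print(ctrl.get_state())
E
```

```text
[1.57178197 0.88991497 1.24580787]
[-0.22784667 -0.82748725  0.95130578]
[0.1854908  0.57420129 0.37264448]
{'clock': 0.15, 'qpos': array([9.24319704e-01, 1.04550941e-01, 9.67008811e-02, 1.56389890e+00,
       1.17554386e-05, 1.35309491e+00]), 'joint_velocities': array([-9.84829222e-05, -1.73060451e-03,  3.64925623e-03, -7.24819022e-04,
        1.55005414e-04, -2.18112843e-03]), 'tau': array([ 4.56524460e-03, -5.57359350e+01,  5.04005241e+01,  1.26207390e-02,
       -3.07967221e-04, -7.77788910e-05]), 'eef_pos': array([0.24931152, 0.5455158 , 0.24973665]), 'tcp_rot': array([ 2.12749071e-01,  9.77106753e-01, -4.30079207e-04, -2.04804422e-04]), 'contact_force': array([-0.42532837,  0.08019716, -0.19287617]), 'moment': array([ 0.00072953,  0.02239197, -0.00913544]), 'gripper_force': 0.0, 'opening': 0.0853808512495947}
```

View pics/s0.png

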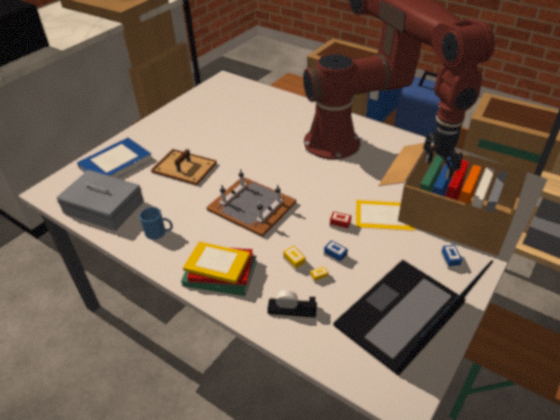

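View pics/d0.png

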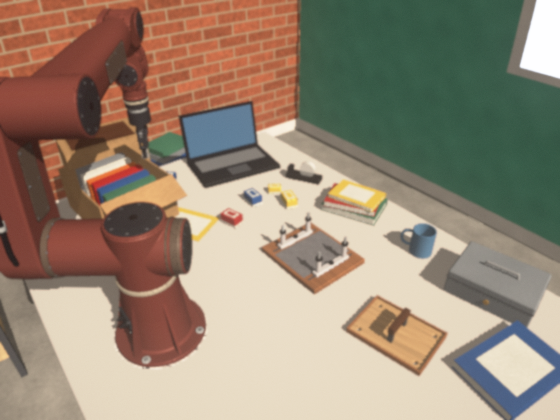

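The scene view shows blue boxes at (336,250) and (452,255), plus a blue book at (115,158) and a mug at (152,222). Robot's right (-y) is image left, so I take the box at (336,250). The yellow boxes are at (294,256), larger, and (319,273), smaller, with a yellow book and a paper frame elsewhere; I take the one at (294,256). The red box is at (341,219), the stand at (252,204) and the tray at (185,165).

```bash
cat > m.py <<'E'
from h import *
a,b,w=np.load('pics/f0.npy',allow_pickle=True)
H={'red':((0,9),(170,180)),'yel':((18,34),),'blue':((100,125),)}
def blobs(f,c,roi,z,smin=110,vmin=50):
    hsv=cv2.cvtColor(np.asarray(f['pixels']),cv2.COLOR_RGB2HSV); h,s,v=[hsv[...,i].astype(int) for i in range(3)]
    m=np.zeros(h.shape,bool)
    for lo,hi in H[c]: m|=(h>=lo)&(h<=hi)
    m&=(s>smin)&(v>vmin); k=np.zeros_like(m); x0,y0,x1,y1=roi; k[y0:y1,x0:x1]=1
    m=((m&k)*255).astype(np.uint8)
    cs,_=cv2.findContours(m,0,2)
    for q in cs:
        if cv2.contourArea(q)<60: continue
        x,y,ww,hh=cv2.boundingRect(q); uc=(x+ww/2,y+hh/2)
        P=cast(f,q.reshape(-1,2),z)[:,:2]; r=cv2.minAreaRect(P.astype(np.float32)*1000)
        print(c,'px',uc,'area',cv2.contourArea(q),'xy@z',np.round(cast(f,uc,z)[0],3),'rect mm',np.round(r[0]),np.round(r[1]),round(r[2]))
if __name__=='__main__':
    for f,roi in((a,(270,200,480,290)),(b,(200,170,320,240))):
        for c in H: blobs(f,c,roi,.02)
        print()
    for n,f,ro in(('sc',a,(135,130,485,300)),('sd',b,(200,160,480,380))):
        x0,y0,x1,y1=ro
        I=cv2.cvtColor(np.asarray(f['pixels']),cv2.COLOR_RGB2BGR)[y0:y1,x0:x1]
        s=800/(x1-x0); cv2.imwrite(f'pics/{n}c.png',cv2.resize(I,None,fx=s,fy=s,interpolation=cv2.INTER_CUBIC)[:600])
        print(s,ro)
E
python3 m.py
```

```text
red px (340.5, 220.0) area 159.5 xy@z [0.422 0.292 0.02 ] rect mm [422. 290.] [67. 73.] 17
yel px (319.0, 273.5) area 162.0 xy@z [0.676 0.361 0.02 ] rect mm [675. 359.] [48. 56.] 53
yel px (294.5, 257.5) area 299.5 xy@z [0.662 0.257 0.02 ] rect mm [659. 253.] [90. 56.] 70
yel px (385.5, 215.5) area 502.5 xy@z [0.312 0.416 0.02 ] rect mm [309. 409.] [151. 210.] 28
blue px (452.0, 256.5) area 75.5 xy@z [0.37  0.689 0.02 ] rect mm [380. 683.] [73. 49.] 77
blue px (335.5, 253.5) area 71.5 xy@z [0.572 0.361 0.02 ] rect mm [573. 357.] [45. 70.] 21

red px (231.5, 219.0) area 112.0 xy@z [0.425 0.287 0.02 ] rect mm [423. 292.] [63. 81.] 45
yel px (209.5, 226.0) area 116.5 xy@z [0.341 0.3   0.02 ] rect mm [346. 310.] [149.  65.] 60
yel px (282.5, 196.0) area 138.0 xy@z [0.663 0.29  0.02 ] rect mm [669. 299.] [164.  59.] 85

2.2857142857142856 (135, 130, 485, 300)
2.857142857142857 (200, 160, 480, 380)
```

View pics/scc.png

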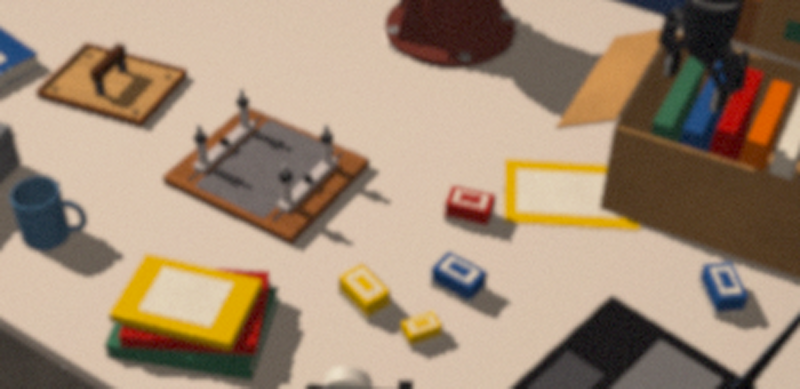

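View pics/sdc.png

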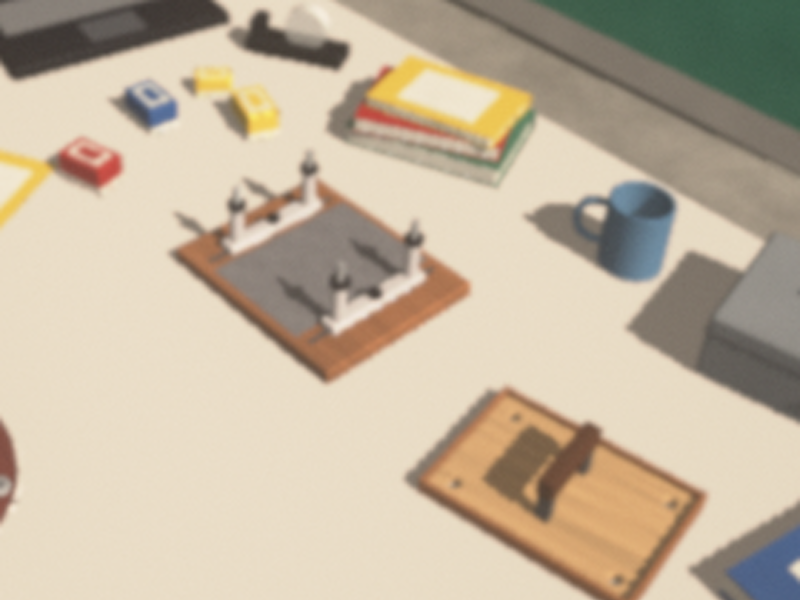

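Crops confirm the choice: the blue box is at scene (336,250), the rightmost. The larger yellow is at (294,256). Also seen are the stand with its four pins and the tray with its dark handle. Now I cast the corners.

```bash
cat > m2.py <<'E'
from h import *
a,b,w=np.load('pics/f0.npy',allow_pickle=True)
S=lambda L:np.array(L)/2.2857+[135,130]
T=lambda L:np.array(L)/2.857+[200,160]
def show(n,f,uv,z):
    P=cast(f,uv,z)*1000; c=P.mean(0)[:2]; print(n,np.round(P[:,:2]).astype(int).tolist(),'c',np.round(c),'rect',[np.round(q) for q in cv2.minAreaRect(P[:,:2].astype(np.float32))])
show('plinth',a,S([(165,178),(248,110),(368,160),(295,234)]),.02)
show('plinth',b,T([(177,250),(318,180),(468,285),(327,372)]),.02)
show('pins',a,S([(200,127),(242,93),(327,128),(286,168)]),.107)
show('pins',b,T([(237,190),(310,152),(414,224),(340,262)]),.107)
show('tray',a,S([(40,92),(90,45),(186,75),(143,122)]),.018)
show('tray',b,T([(412,478),(505,390),(706,495),(628,600)]),.018)
show('handle',a,S([(95,70),(122,47)]),.066)
show('handle',b,T([(545,480),(592,430)]),.066)
show('blue top',a,S([(432,276),(452,252),(486,268),(468,292)]),.04)
show('blue top',b,T([(125,98),(148,82),(177,103),(152,118)]),.04)
show('yel top',a,S([(340,274),(358,266),(390,290),(374,304)]),.04)
show('yel top',b,T([(232,93),(262,87),(279,112),(252,124)]),.04)
show('red top',a,S([(447,206),(455,186),(495,192),(488,214)]),.04)
show('red top',b,T([(60,160),(85,140),(121,155),(100,172)]),.04)
E
python3 m2.py
```

```text
plinth [[638, -150], [426, -147], [420, 99], [624, 102]] c [527. -24.] rect [array([529., -26.]), array([212., 254.]), np.float64(1.0)]
plinth [[416, 90], [633, 89], [632, -162], [420, -164]] c [525. -37.] rect [array([524., -37.]), array([254., 217.]), np.float64(90.0)]
pins [[583, -110], [478, -109], [474, 59], [585, 62]] c [530. -25.] rect [array([529., -24.]), array([172., 111.]), np.float64(89.0)]
pins [[470, 46], [581, 50], [580, -120], [476, -117]] c [527. -35.] rect [array([525., -35.]), array([170., 112.]), np.float64(90.0)]
tray [[587, -491], [434, -518], [406, -305], [549, -279]] c [ 494. -398.] rect [array([ 493., -398.]), array([155., 215.]), np.float64(10.0)]
tray [[390, -317], [545, -295], [589, -507], [439, -531]] c [ 491. -413.] rect [array([ 490., -412.]), array([155., 227.]), np.float64(12.0)]
handle [[528, -402], [452, -410]] c [ 490. -406.] rect [array([ 490., -406.]), array([77.,  0.]), np.float64(-174.0)]
handle [[449, -420], [529, -409]] c [ 489. -414.] rect [array([ 489., -414.]), array([81.,  0.]), np.float64(-172.0)]
blue top [[598, 331], [541, 331], [541, 388], [596, 390]] c [569. 360.] rect [array([569., 360.]), array([57., 59.]), np.float64(2.0)]
blue top [[536, 368], [583, 382], [583, 315], [536, 306]] c [559. 343.] rect [array([560., 344.]), array([47., 75.]), np.float64(0.0)]
yel top [[669, 218], [641, 231], [655, 296], [689, 291]] c [664. 259.] rect [array([662., 260.]), array([76., 35.]), np.float64(74.0)]
yel top [[655, 288], [696, 274], [674, 213], [629, 214]] c [663. 247.] rect [array([662., 244.]), array([79., 43.]), np.float64(71.0)]
red top [[461, 273], [415, 260], [392, 319], [441, 335]] c [427. 297.] rect [array([427., 296.]), array([51., 64.]), np.float64(18.0)]
red top [[392, 302], [440, 319], [457, 263], [417, 249]] c [427. 283.] rect [array([426., 283.]), array([51., 59.]), np.float64(20.0)]
```

Emit:
arm_command([
  {"tx":-41,"ty":-5,"grip":1},
  {"tx":-41,"ty":-5,"grip":1},
  {"tx":-41,"ty":-5,"grip":1},
  {"tx":-41,"ty":-5,"grip":1},
  {"tx":-41,"ty":-5,"grip":1},
  {"tx":-41,"ty":-5,"grip":1},
  {"tx":-41,"ty":-5,"grip":1},
  {"tx":-41,"ty":-5,"grip":1},
  {"tx":-40,"ty":-5,"grip":1},
  {"grip":1},
  {"grip":1},
  {"grip":1},
])

```text
$.rows[0]: bad value
```

```bash
cat > k.py <<'E'
import sys; from h import *
f=grab('wrist'); save(f,sys.argv[1]); np.save('pics/last.npy',f,allow_pickle=True)
s=ctrl.get_state(); print(s['clock'],np.round(s['eef_pos'],4),np.round(s['tcp_rot'],3),np.round(s['qpos'],2))
print(proj(f,[[*s['eef_pos'][:2],.04],[*s['eef_pos'][:2],.0]]),np.round(f['R'],2))
E
python3 k.py w1.png
python3 - <<'E'
from m import *
f=np.load('pics/last.npy',allow_pickle=True).item()
for c in H: blobs(f,c,(0,0,560,420),.04)
E
```

```text
0.2 [0.2493 0.5455 0.2498] [ 0.213  0.977 -0.    -0.   ] [ 0.92  0.1   0.1   1.56 -0.    1.35]
[[282.12638408 183.96133142]
 [282.08237401 176.88611382]] [[ 0.42  0.91 -0.  ]
 [ 0.87 -0.4   0.28]
 [ 0.25 -0.12 -0.96]]
red px (297.5, 93.5) area 10525.0 xy@z [0.173 0.597 0.04 ] rect mm [169. 604.] [207.  53.] 6
yel px (192.0, 328.5) area 327.5 xy@z [0.366 0.372 0.04 ] rect mm [365. 372.] [40. 31.] 49
yel px (132.5, 248.5) area 181.5 xy@z [0.246 0.362 0.04 ] rect mm [246. 361.] [28. 12.] 5
yel px (72.0, 197.0) area 11495.5 xy@z [0.167 0.332 0.04 ] rect mm [168. 305.] [263.  75.] 6
blue px (548.0, 328.0) area 718.5 xy@z [0.558 0.776 0.04 ] rect mm [559. 775.] [31. 88.] 82
blue px (441.5, 230.5) area 338.5 xy@z [0.37  0.684 0.04 ] rect mm [370. 684.] [32. 16.] 40
blue px (436.5, 231.5) area 721.0 xy@z [0.369 0.679 0.04 ] rect mm [364. 680.] [80. 43.] 40
blue px (222.5, 109.5) area 12256.0 xy@z [0.156 0.523 0.04 ] rect mm [153. 533.] [248.  54.] 6
```

View pics/w1.png

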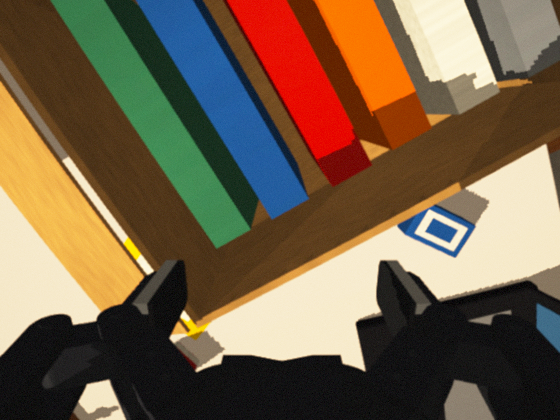

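The move was refused, so this view still shows the start: the book box below, with the look-alike blue box at (437,231). I'll resend with every field filled in.

Emit:
arm_command([
  {"tx":-41,"ty":-5,"tz":0,"wx":0,"wy":0,"wz":0,"grip":1},
  {"tx":-41,"ty":-5,"tz":0,"wx":0,"wy":0,"wz":0,"grip":1},
  {"tx":-41,"ty":-5,"tz":0,"wx":0,"wy":0,"wz":0,"grip":1},
  {"tx":-41,"ty":-5,"tz":0,"wx":0,"wy":0,"wz":0,"grip":1},
  {"tx":-41,"ty":-5,"tz":0,"wx":0,"wy":0,"wz":0,"grip":1},
  {"tx":-41,"ty":-5,"tz":0,"wx":0,"wy":0,"wz":0,"grip":1},
  {"tx":-41,"ty":-5,"tz":0,"wx":0,"wy":0,"wz":0,"grip":1},
  {"tx":-41,"ty":-5,"tz":0,"wx":0,"wy":0,"wz":0,"grip":1},
  {"tx":-40,"ty":-5,"tz":0,"wx":0,"wy":0,"wz":0,"grip":1},
  {"tx":0,"ty":0,"tz":0,"wx":0,"wy":0,"wz":0,"grip":1},
  {"tx":0,"ty":0,"tz":0,"wx":0,"wy":0,"wz":0,"grip":1},
], grip_force=40)

```text
clock: 1.3
eef_pos: [0.5658, 0.3511, 0.2496]
tcp_rot: [0.214, 0.977, -0.0, -0.001]
contact_force: [0.6, 0.5, -0.2]
opening: 0.0852
gripper_force: 0.0
```

```bash
python3 k.py w2.png
python3 - <<'E'
from m import *
f=np.load('pics/last.npy',allow_pickle=True).item()
for c in H: blobs(f,c,(0,0,560,420),.04)
E
```

```text
1.35 [0.5651 0.3518 0.25  ] [ 0.213  0.977 -0.    -0.   ] [0.36 0.31 0.33 1.59 0.   0.79]
[[282.36927461 183.19565912]
 [282.28704949 176.21942212]] [[ 0.42  0.91 -0.  ]
 [ 0.87 -0.4   0.28]
 [ 0.25 -0.12 -0.96]]
red px (168.0, 81.0) area 3199.5 xy@z [0.426 0.293 0.04 ] rect mm [426. 292.] [44. 71.] 15
yel px (242.5, 287.0) area 2596.5 xy@z [0.657 0.259 0.04 ] rect mm [657. 259.] [73. 58.] 71
yel px (326.0, 258.5) area 1302.0 xy@z [0.664 0.361 0.04 ] rect mm [663. 360.] [35. 56.] 57
yel px (197.5, 23.0) area 1883.0 xy@z [0.392 0.344 0.04 ] rect mm [392. 344.] [84. 39.] 64
blue px (284.0, 180.5) area 2478.5 xy@z [0.563 0.355 0.04 ] rect mm [563. 354.] [68. 42.] 86
```

View pics/w2.png

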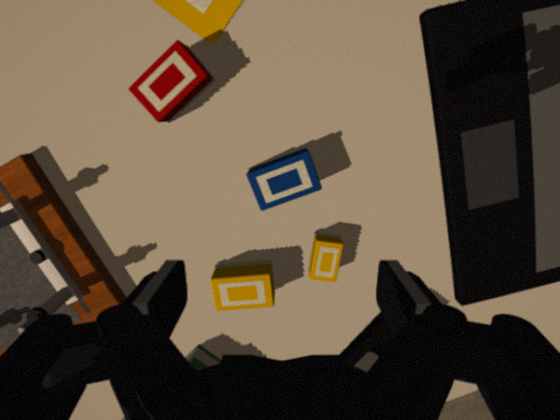

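Wrist view: the blue box is at (284,180), right under the tool, with its short side about 4° from x. The small yellow is at (326,258), the larger at (242,290), and red is at (168,81), well clear.

Emit:
arm_command([
  {"tx":0,"ty":0,"tz":15,"wx":0,"wy":0,"wz":0.96,"grip":1},
  {"tx":0,"ty":0,"tz":15,"wx":0,"wy":0,"wz":0.96,"grip":1},
  {"tx":0,"ty":0,"tz":15,"wx":0,"wy":0,"wz":0.96,"grip":1},
  {"tx":0,"ty":0,"tz":15,"wx":0,"wy":0,"wz":0.96,"grip":1},
  {"tx":0,"ty":0,"tz":15,"wx":0,"wy":0,"wz":0.96,"grip":1},
  {"tx":0,"ty":0,"tz":15,"wx":0,"wy":0,"wz":0.96,"grip":1},
  {"tx":0,"ty":0,"tz":15,"wx":0,"wy":0,"wz":0.96,"grip":1},
  {"tx":0,"ty":0,"tz":15,"wx":0,"wy":0,"wz":0.96,"grip":1},
  {"tx":0,"ty":0,"tz":10,"wx":0,"wy":0,"wz":0.96,"grip":1},
  {"tx":0,"ty":0,"tz":0,"wx":0,"wy":0,"wz":0.96,"grip":1},
  {"tx":0,"ty":0,"tz":0,"wx":0,"wy":0,"wz":0.96,"grip":1},
  {"tx":2,"ty":-2,"tz":0,"wx":0,"wy":0,"wz":1,"grip":1},
])

```text
clock: 2.55
eef_pos: [0.5622, 0.3548, 0.1206]
tcp_rot: [0.732, 0.682, 0.0, -0.0]
contact_force: [1.1, -0.2, -0.6]
opening: 0.0855
gripper_force: 0.0
```

Emit:
arm_command([
  {"tx":0,"ty":0,"tz":30,"wx":0,"wy":0,"wz":0,"grip":1},
  {"tx":0,"ty":0,"tz":30,"wx":0,"wy":0,"wz":0,"grip":1},
  {"tx":0,"ty":0,"tz":25,"wx":0,"wy":0,"wz":0,"grip":1},
  {"tx":0,"ty":0,"tz":10,"wx":0,"wy":0,"wz":0,"grip":1},
  {"tx":0,"ty":0,"tz":0,"wx":0,"wy":0,"wz":0,"grip":1},
  {"tx":0,"ty":0,"tz":0,"wx":0,"wy":0,"wz":0,"grip":-1},
  {"tx":0,"ty":0,"tz":0,"wx":0,"wy":0,"wz":0,"grip":-1},
  {"tx":0,"ty":0,"tz":0,"wx":0,"wy":0,"wz":0,"grip":-1},
  {"tx":0,"ty":0,"tz":0,"wx":0,"wy":0,"wz":0,"grip":-1},
  {"tx":0,"ty":0,"tz":0,"wx":0,"wy":0,"wz":0,"grip":-1},
], grip_force=30)

```text
clock: 3.55
eef_pos: [0.5644, 0.3542, 0.0271]
tcp_rot: [0.731, 0.682, 0.001, 0.0]
contact_force: [-0.8, -0.2, 5.7]
opening: 0.0438
gripper_force: 32.2
```

Emit:
arm_command([
  {"tx":0,"ty":0,"tz":-20,"wx":0,"wy":0,"wz":0,"grip":-1},
  {"tx":0,"ty":0,"tz":-40,"wx":0,"wy":0,"wz":0,"grip":-1},
  {"tx":0,"ty":0,"tz":-40,"wx":0,"wy":0,"wz":0,"grip":-1},
  {"tx":-30,"ty":0,"tz":-40,"wx":0,"wy":0,"wz":0,"grip":-1},
  {"tx":-45,"ty":-1,"tz":-35,"wx":0,"wy":0,"wz":0,"grip":-1},
  {"tx":-45,"ty":-1,"tz":0,"wx":0,"wy":0,"wz":0,"grip":-1},
  {"tx":-45,"ty":-1,"tz":0,"wx":0,"wy":0,"wz":0,"grip":-1},
  {"tx":-45,"ty":-1,"tz":0,"wx":0,"wy":0,"wz":0,"grip":-1},
  {"tx":-45,"ty":-1,"tz":0,"wx":0,"wy":0,"wz":0,"grip":-1},
  {"tx":-45,"ty":-1,"tz":0,"wx":0,"wy":0,"wz":0,"grip":-1},
  {"tx":-45,"ty":-1,"tz":0,"wx":0,"wy":0,"wz":0,"grip":-1},
  {"tx":-40,"ty":-1,"tz":0,"wx":0,"wy":0,"wz":0,"grip":-1},
])

```text
clock: 4.75
eef_pos: [0.5291, -0.0264, 0.1963]
tcp_rot: [0.731, 0.682, 0.0, 0.0]
contact_force: [0.7, 0.4, -1.4]
opening: 0.0436
gripper_force: 31.4
```

Emit:
arm_command([
  {"tx":0,"ty":0,"tz":0,"wx":0,"wy":0,"wz":0,"grip":-1},
  {"tx":0,"ty":0,"tz":0,"wx":0,"wy":0,"wz":0,"grip":-1},
])

```text
clock: 4.95
eef_pos: [0.5294, -0.0251, 0.1962]
tcp_rot: [0.732, 0.682, 0.0, -0.0]
contact_force: [0.1, 1.3, -1.2]
opening: 0.0433
gripper_force: 31.3
```

```bash
python3 k.py w3.png
```

```text
5.0 [ 0.5295 -0.0242  0.1961] [ 0.731  0.682  0.    -0.   ] [-0.29 -0.11 -0.22  1.47  0.    1.35]
[[281.40029765 194.85275186]
 [281.40623894 185.34244876]] [[ 1.   -0.07 -0.  ]
 [-0.07 -0.96  0.28]
 [-0.02 -0.28 -0.96]]
```

View pics/w3.png

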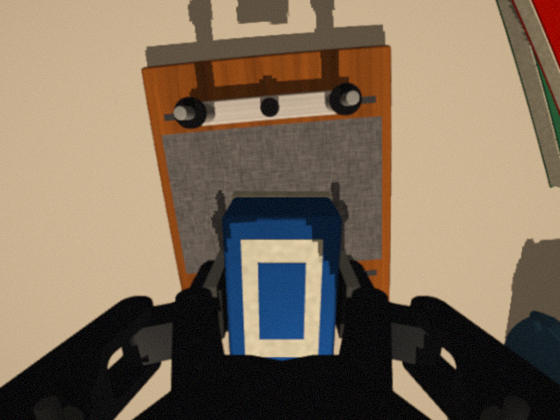

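The wrist view shows the box held over the stand. The +y pins have tips at (181,113) and (352,97), and the plinth's +y corners are at (143,68) and (390,45).

```bash
python3 - <<'E'
from h import *
f=np.load('pics/last.npy',allow_pickle=True).item()
print(np.round(cast(f,[(181,113),(352,97)],.107)*1000))
print(np.round(cast(f,[(190,112),(345,99)],.085)*1000))
print(np.round(cast(f,[(143,70),(390,47),(390,290),(183,283)],.02)*1000))
E
```

```text
[[471.  50. 107.]
 [579.  52. 107.]]
[[471.  51.  85.]
 [579.  52.  85.]]
[[ 416.   92.   20.]
 [ 631.   95.   20.]
 [ 635. -139.   20.]
 [ 420. -116.   20.]]
```

Emit:
arm_command([
  {"tx":-10,"ty":-3,"tz":30,"wx":0,"wy":0,"wz":0,"grip":-1},
  {"tx":0,"ty":0,"tz":35,"wx":0,"wy":0,"wz":0,"grip":-1},
  {"tx":0,"ty":0,"tz":35,"wx":0,"wy":0,"wz":0,"grip":-1},
  {"tx":0,"ty":0,"tz":25,"wx":0,"wy":0,"wz":0,"grip":-1},
  {"tx":0,"ty":0,"tz":15,"wx":0,"wy":0,"wz":0,"grip":-1},
  {"tx":0,"ty":0,"tz":7,"wx":0,"wy":0,"wz":0,"grip":-1},
  {"tx":0,"ty":0,"tz":0,"wx":0,"wy":0,"wz":0,"grip":-1},
  {"tx":0,"ty":0,"tz":0,"wx":0,"wy":0,"wz":0,"grip":-1},
])

```text
clock: 5.8
eef_pos: [0.5268, -0.0341, 0.0503]
tcp_rot: [0.731, 0.683, 0.0, 0.001]
contact_force: [0.1, -0.4, -1.1]
opening: 0.0435
gripper_force: 31.3
```

Emit:
arm_command([
  {"tx":0,"ty":0,"tz":3,"wx":0,"wy":0,"wz":0,"grip":-1},
  {"tx":0,"ty":0,"tz":1,"wx":0,"wy":0,"wz":0,"grip":-1},
  {"tx":0,"ty":0,"tz":0,"wx":0,"wy":0,"wz":0,"grip":-1},
])

```text
clock: 6.1
eef_pos: [0.527, -0.0344, 0.047]
tcp_rot: [0.731, 0.682, 0.001, 0.001]
contact_force: [-2.3, 0.2, 9.0]
opening: 0.0435
gripper_force: 32.4
```

Emit:
arm_command([
  {"tx":0,"ty":0,"tz":0,"wx":0,"wy":0,"wz":0,"grip":0.8},
  {"tx":0,"ty":0,"tz":0,"wx":0,"wy":0,"wz":0,"grip":0.8},
  {"tx":0,"ty":0,"tz":0,"wx":0,"wy":0,"wz":0,"grip":0.8},
  {"tx":0,"ty":0,"tz":0,"wx":0,"wy":0,"wz":0,"grip":0.8},
  {"tx":0,"ty":0,"tz":0,"wx":0,"wy":0,"wz":0,"grip":0.8},
  {"tx":0,"ty":0,"tz":-20,"wx":0,"wy":0,"wz":0,"grip":0.8},
  {"tx":0,"ty":0,"tz":-40,"wx":0,"wy":0,"wz":0,"grip":0.8},
  {"tx":0,"ty":0,"tz":-45,"wx":0,"wy":0,"wz":0,"grip":0.8},
  {"tx":0,"ty":0,"tz":-45,"wx":0,"wy":0,"wz":0,"grip":0.8},
  {"tx":0,"ty":0,"tz":-45,"wx":0,"wy":0,"wz":0,"grip":0.8},
  {"tx":0,"ty":0,"tz":0,"wx":0,"wy":0,"wz":0,"grip":0.8},
])

```text
clock: 7.2
eef_pos: [0.5283, -0.0348, 0.2468]
tcp_rot: [0.731, 0.682, 0.002, 0.004]
contact_force: [0.5, -0.4, -0.6]
opening: 0.0768
gripper_force: 0.0
```

```bash
python3 k.py w4.png; python3 - <<'E'
from m import *
f=np.load('pics/last.npy',allow_pickle=True).item()
blobs(f,'blue',(0,0,560,420),.06)
# predicted pins vs dark blobs
for x,y in((471,51),(581,52),(472,-120),(583,-118)): print(np.round(proj(f,[x/1e3,y/1e3,.085])[0]))
E
```

```text
7.25 [ 0.5274 -0.0346  0.2435] [0.731 0.682 0.001 0.003] [-0.31 -0.12 -0.14  1.55  0.    1.33]
[[278.78182885 183.38900422]
 [278.73909215 176.2109983 ]] [[ 1.   -0.07  0.01]
 [-0.07 -0.96  0.28]
 [-0.01 -0.28 -0.96]]
blue px (533.0, 310.0) area 95.0 xy@z [ 0.812 -0.2    0.06 ] rect mm [ 812. -200.] [ 9. 26.] 34
blue px (278.5, 187.0) area 2873.0 xy@z [ 0.527 -0.034  0.06 ] rect mm [527. -34.] [67. 43.] 86
[205. 100.]
[335.  89.]
[229. 282.]
[342. 273.]
```

View pics/w4.png

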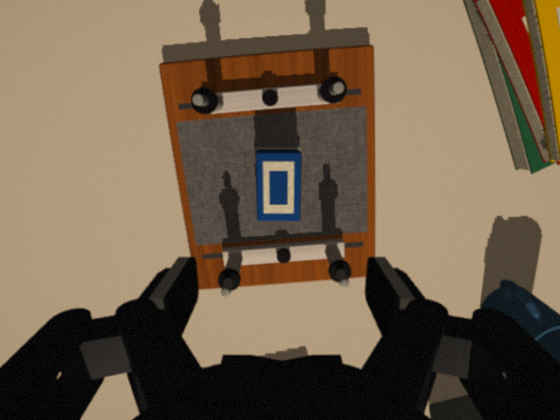

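The blue box lies flat at (278,187), centred on the deck. Collars are at (203,101), (334,89), (229,280) and (341,272), matching prediction within 2 px. Next I work out the pin frame and the move to the tray.

```bash
cat >> h.py <<'E'
def yaw(s):
    from scipy.spatial.transform import Rotation as Ro
    M=Ro.from_quat(s['tcp_rot']).as_matrix(); return M
def go(P,s=None):
    s=s or ctrl.get_state(); M=yaw(s); d=M.T@(np.array(P)-s['eef_pos'])*1000
    return np.round(d,1), 'xyaw',round(float(np.degrees(np.arctan2(M[1,0],M[0,0]))),2)
E
python3 - <<'E'
from h import *
f=np.load('pics/last.npy',allow_pickle=True).item()
g=cv2.cvtColor(np.asarray(f['pixels']),cv2.COLOR_RGB2GRAY)
P=[]
for u,v in((203,101),(334,89),(229,280),(341,271)):
    c=g[v-18:v+18,u-18:u+18]; h=cv2.HoughCircles(cv2.GaussianBlur(c,(3,3),0),3,1.2,30,param1=150,param2=0.3,minRadius=10,maxRadius=16)
    print(u,v,None if h is None else np.round(h[0,0]+[u-18,v-18,0],1))
    if h is None: P.append((u,v))
    else: P.append(h[0,0,:2]+[u-18,v-18])
for uv in (P,[(203,101),(334,89),(229,280),(341,271)]):
    X=cast(f,uv,.085)[:,:2]*1000; print(np.round(X,1).tolist(),np.round(X.mean(0),1), 'yaw',np.degrees(np.arctan2(*((X[1]-X[0]+X[3]-X[2])[::-1]))), np.degrees(np.arctan2(-(X[0]+X[1]-X[2]-X[3])[0],(X[0]+X[1]-X[2]-X[3])[1])))
s=ctrl.get_state(); print(go([.49,-.41,.25]))
E
```

```text
203 101 [204.8  99.2  14. ]
334 89 [332.2  89.6  14. ]
229 280 [229.6 279.4  11.2]
341 271 [339.2 270.4  11.1]
[[471.2, 51.4], [578.2, 51.6], [473.1, -117.4], [580.7, -115.5]] [525.8 -32.5] yaw 0.5756034995556897 0.7597258921871061
[[469.5, 50.1], [579.8, 52.0], [472.5, -118.0], [582.5, -116.3]] [526. -33.] yaw 0.9620412922473655 0.9737247519667248
(array([-377.1,  -11.6,   -6.1]), 'xyaw', 86.07)
```

Emit:
arm_command([
  {"tx":-42,"ty":-1,"tz":0,"wx":0,"wy":0,"wz":0,"grip":0.8},
  {"tx":-42,"ty":-1,"tz":0,"wx":0,"wy":0,"wz":0,"grip":0.8},
  {"tx":-42,"ty":-1,"tz":0,"wx":0,"wy":0,"wz":0,"grip":0.8},
  {"tx":-42,"ty":-1,"tz":0,"wx":0,"wy":0,"wz":0,"grip":0.8},
  {"tx":-42,"ty":-1,"tz":0,"wx":0,"wy":0,"wz":0,"grip":0.8},
  {"tx":-42,"ty":-2,"tz":0,"wx":0,"wy":0,"wz":0,"grip":0.8},
  {"tx":-42,"ty":-2,"tz":0,"wx":0,"wy":0,"wz":0,"grip":0.8},
  {"tx":-42,"ty":-2,"tz":0,"wx":0,"wy":0,"wz":0,"grip":0.8},
  {"tx":-41,"ty":-1,"tz":0,"wx":0,"wy":0,"wz":0.7,"grip":0.8},
])

```text
clock: 8.15
eef_pos: [0.4872, -0.4108, 0.2382]
tcp_rot: [0.756, 0.655, 0.0, -0.001]
contact_force: [-0.3, -0.5, 0.2]
opening: 0.0767
gripper_force: 0.0
```

Emit:
arm_command([
  {"tx":0,"ty":0,"tz":5,"wx":0,"wy":0,"wz":1,"grip":0.8},
  {"tx":0,"ty":0,"tz":5,"wx":0,"wy":0,"wz":1,"grip":0.8},
  {"tx":0,"ty":0,"tz":5,"wx":0,"wy":0,"wz":1,"grip":0.8},
  {"tx":0,"ty":0,"tz":5,"wx":0,"wy":0,"wz":1,"grip":0.8},
  {"tx":0,"ty":0,"tz":5,"wx":0,"wy":0,"wz":1,"grip":0.8},
  {"tx":0,"ty":0,"tz":5,"wx":0,"wy":0,"wz":1,"grip":0.8},
  {"tx":0,"ty":0,"tz":0,"wx":0,"wy":0,"wz":1,"grip":0.8},
  {"tx":0,"ty":0,"tz":0,"wx":0,"wy":0,"wz":1,"grip":0.8},
  {"tx":0,"ty":0,"tz":0,"wx":0,"wy":0,"wz":1,"grip":0.8},
  {"tx":0,"ty":0,"tz":0,"wx":0,"wy":0,"wz":1,"grip":0.8},
  {"tx":0,"ty":0,"tz":0,"wx":0,"wy":0,"wz":1,"grip":0.8},
  {"tx":0,"ty":0,"tz":0,"wx":0,"wy":0,"wz":1,"grip":0.8},
])

```text
clock: 9.35
eef_pos: [0.4876, -0.4089, 0.2081]
tcp_rot: [0.996, 0.084, -0.001, -0.001]
contact_force: [0.2, 0.1, -1.4]
opening: 0.0768
gripper_force: 0.0
```

Emit:
arm_command([
  {"tx":0,"ty":0,"tz":0,"wx":0,"wy":0,"wz":0,"grip":0.8},
  {"tx":0,"ty":0,"tz":0,"wx":0,"wy":0,"wz":0,"grip":0.8},
])

```text
clock: 9.55
eef_pos: [0.4878, -0.4091, 0.2088]
tcp_rot: [0.996, 0.088, -0.0, -0.001]
contact_force: [-0.3, 0.7, 0.0]
opening: 0.0769
gripper_force: 0.0
```

```bash
python3 k.py w5.png
```

```text
9.6 [ 0.4879 -0.4091  0.2091] [ 0.996  0.087 -0.    -0.001] [-0.9   0.21  0.14  1.5   0.    2.06]
[[281.09162177 192.66645572]
 [281.17827168 183.69491027]] [[ 0.17 -0.98 -0.  ]
 [-0.95 -0.17  0.28]
 [-0.27 -0.05 -0.96]]
```

View pics/w5.png

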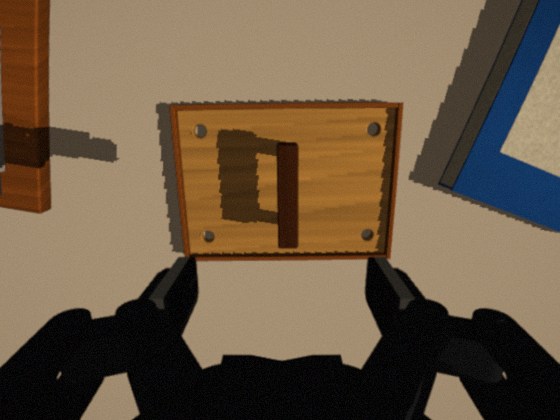

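The wrist view shows the tray with its handle bar at (277–299, 142–248). The four holes are at (200,131), (374,129), (209,236) and (368,234).

```bash
python3 - <<'E'
from h import *
f=np.load('pics/last.npy',allow_pickle=True).item()
X=cast(f,[(200,131),(374,129),(209,236),(368,234)],.010)[:,:2]*1000
print(np.round(X,1).tolist(),X.mean(0)); e=X[0]-X[2]+X[1]-X[3]; g=X[0]-X[1]+X[2]-X[3]
print('tray x angle',np.degrees(np.arctan2(e[1],e[0])),'tray y',np.degrees(np.arctan2(g[1],g[0]))-90, np.linalg.norm(e)/2,np.linalg.norm(g)/2)
Y=cast(f,[(277,142),(299,142),(277,248),(297,248)],.066)[:,:2]*1000; print(np.round(Y),Y.mean(0))
e=Y[0]-Y[2]+Y[1]-Y[3]; print(np.degrees(np.arctan2(e[1],e[0])))
c=X.mean(0)/1000; print(go([c[0],c[1],.055]))
E
```

```text
[[527.8, -321.7], [559.4, -488.3], [420.7, -343.0], [452.5, -509.2]] [ 490.08970329 -415.53763046]
tray x angle 11.141545976104826 tray y 10.77042623601163 109.07884429202636 169.356144428309
[[ 535. -398.]
 [ 538. -415.]
 [ 444. -413.]
 [ 447. -431.]] [ 490.90004404 -414.15442105]
9.810703401810025
(array([  1.1,   6.9, 154.1]), 'xyaw', 10.04)
```

Emit:
arm_command([
  {"tx":1,"ty":6,"tz":30,"wx":0,"wy":0,"wz":-0.13,"grip":0},
  {"tx":0,"ty":0,"tz":35,"wx":0,"wy":0,"wz":0,"grip":0},
  {"tx":0,"ty":0,"tz":35,"wx":0,"wy":0,"wz":0,"grip":0},
  {"tx":0,"ty":0,"tz":30,"wx":0,"wy":0,"wz":0,"grip":0},
  {"tx":0,"ty":0,"tz":18,"wx":0,"wy":0,"wz":0,"grip":0},
  {"tx":0,"ty":0,"tz":6,"wx":0,"wy":0,"wz":0,"grip":0},
  {"tx":0,"ty":0,"tz":0,"wx":0,"wy":0,"wz":0,"grip":-1},
  {"tx":0,"ty":0,"tz":0,"wx":0,"wy":0,"wz":0,"grip":-1},
  {"tx":0,"ty":0,"tz":0,"wx":0,"wy":0,"wz":0,"grip":-1},
  {"tx":0,"ty":0,"tz":0,"wx":0,"wy":0,"wz":0,"grip":-1},
  {"tx":0,"ty":0,"tz":0,"wx":0,"wy":0,"wz":0,"grip":-1},
  {"tx":0,"ty":0,"tz":0,"wx":0,"wy":0,"wz":0,"grip":-1},
], grip_force=60)

```text
clock: 10.8
eef_pos: [0.4905, -0.4156, 0.0571]
tcp_rot: [0.996, 0.093, 0.0, 0.001]
contact_force: [-0.7, -0.1, 5.3]
opening: 0.0171
gripper_force: 62.5
```

Emit:
arm_command([
  {"tx":0,"ty":0,"tz":-10,"wx":0,"wy":0,"wz":0,"grip":-1},
  {"tx":0,"ty":0,"tz":-30,"wx":0,"wy":0,"wz":0,"grip":-1},
  {"tx":0,"ty":0,"tz":-40,"wx":0,"wy":0,"wz":0,"grip":-1},
  {"tx":0,"ty":0,"tz":-40,"wx":0,"wy":0,"wz":0,"grip":-1},
  {"tx":0,"ty":0,"tz":-30,"wx":0,"wy":0,"wz":0,"grip":-1},
  {"tx":6,"ty":-21,"tz":0,"wx":0,"wy":0,"wz":0,"grip":-1},
  {"tx":12,"ty":-42,"tz":0,"wx":0,"wy":0,"wz":0,"grip":-1},
  {"tx":12,"ty":-42,"tz":0,"wx":0,"wy":0,"wz":0,"grip":-1},
  {"tx":12,"ty":-42,"tz":0,"wx":0,"wy":0,"wz":0,"grip":-1},
  {"tx":12,"ty":-42,"tz":0,"wx":0,"wy":0,"wz":0,"grip":-1},
  {"tx":12,"ty":-42,"tz":0,"wx":0,"wy":0,"wz":0,"grip":-1},
])

```text
clock: 11.9
eef_pos: [0.5118, -0.174, 0.2059]
tcp_rot: [0.996, 0.093, -0.0, -0.0]
contact_force: [1.2, 0.3, -4.1]
opening: 0.0166
gripper_force: 61.3
```

Emit:
arm_command([
  {"tx":12,"ty":-42,"tz":0,"wx":0,"wy":0,"wz":0,"grip":-1},
  {"tx":12,"ty":-42,"tz":0,"wx":0,"wy":0,"wz":0,"grip":-1},
  {"tx":10,"ty":-35,"tz":0,"wx":0,"wy":0,"wz":0,"grip":-1},
  {"tx":6,"ty":-20,"tz":0,"wx":0,"wy":0,"wz":0.82,"grip":-1},
  {"tx":0,"ty":0,"tz":0,"wx":0,"wy":0,"wz":0.82,"grip":-1},
  {"tx":0,"ty":0,"tz":0,"wx":0,"wy":0,"wz":0,"grip":-1},
  {"tx":0,"ty":0,"tz":0,"wx":0,"wy":0,"wz":0,"grip":-1},
])

```text
clock: 12.6
eef_pos: [0.5256, -0.0321, 0.206]
tcp_rot: [1.0, 0.008, -0.0, -0.0]
contact_force: [0.0, -0.1, -4.5]
opening: 0.0174
gripper_force: 61.3
```

```bash
python3 k.py w6.png; python3 - <<'E'
from h import *
print(go([.526,-.033,.170]))
f=np.load('pics/last.npy',allow_pickle=True).item(); s=ctrl.get_state()
# tray pose in hand: find holes (dark blobs) near predicted
M=yaw(s); px=[]
g=cv2.cvtColor(np.asarray(f['pixels']),cv2.COLOR_RGB2GRAY)
for x,y in((55,85),(55,-85),(-55,85),(-55,-85)):
    p=s['eef_pos']+M@(np.array([x,y,45])/1e3); px.append(proj(f,p)[0])
print(np.round(px))
E
```

```text
12.65 [ 0.5257 -0.0323  0.2059] [ 1.     0.008 -0.    -0.   ] [-0.31 -0.12 -0.21  1.49 -0.    2.82]
[[280.97348189 193.60085525]
 [281.01941669 184.45864517]] [[ 0.02 -1.   -0.  ]
 [-0.96 -0.02  0.28]
 [-0.28 -0.   -0.96]]
(array([ 0.3,  0.7, 35.9]), 'xyaw', 0.91)
[[444. 146.]
 [117. 146.]
 [418. 327.]
 [143. 327.]]
```

```bash
python3 - <<'E'
from h import *
f=np.load('pics/last.npy',allow_pickle=True).item(); s=ctrl.get_state(); M=yaw(s)
im=cv2.cvtColor(np.asarray(f['pixels']),cv2.COLOR_RGB2BGR)
v=[im[r-45:r+45,c-60:c+60] for c,r in((444,146),(117,146))]
r=cv2.resize(np.hstack(v),None,fx=3,fy=3,interpolation=cv2.INTER_CUBIC); cv2.imwrite('pics/holes.png',r)
print(r.shape)
E
```

```text
(270, 720, 3)
```

View pics/holes.png

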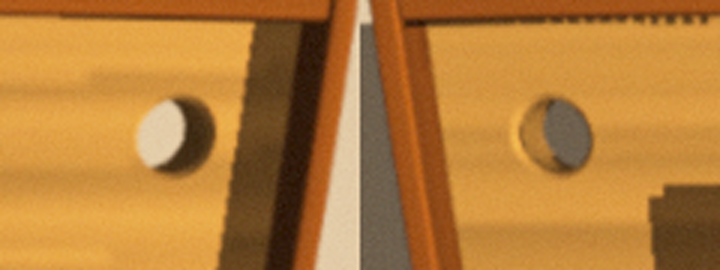

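Holes show at (442,146) and (121,146) against predicted (444,146) and (117,146), so the tray sits centred in the hand. I'll lower it and feel for the pins.

Emit:
arm_command([
  {"tx":0,"ty":1,"tz":20,"wx":0,"wy":0,"wz":0,"grip":-1},
  {"tx":0,"ty":0,"tz":14,"wx":0,"wy":0,"wz":0,"grip":-1},
  {"tx":0,"ty":0,"tz":4,"wx":0,"wy":0,"wz":0,"grip":-1},
  {"tx":0,"ty":0,"tz":3,"wx":0,"wy":0,"wz":0,"grip":-1},
  {"tx":0,"ty":0,"tz":3,"wx":0,"wy":0,"wz":0,"grip":-1},
  {"tx":0,"ty":0,"tz":2,"wx":0,"wy":0,"wz":0,"grip":-1},
  {"tx":0,"ty":0,"tz":0,"wx":0,"wy":0,"wz":0,"grip":-1},
])

```text
clock: 13.35
eef_pos: [0.5259, -0.0329, 0.1601]
tcp_rot: [1.0, 0.007, 0.0, -0.0]
contact_force: [-0.8, 0.0, -4.6]
opening: 0.0171
gripper_force: 61.1
```

No contact although the plate is already below the pin tips, so the pins are in. Continuing down.

Emit:
arm_command([
  {"tx":0,"ty":0,"tz":4,"wx":0,"wy":0,"wz":0,"grip":-1},
  {"tx":0,"ty":0,"tz":4,"wx":0,"wy":0,"wz":0,"grip":-1},
  {"tx":0,"ty":0,"tz":4,"wx":0,"wy":0,"wz":0,"grip":-1},
  {"tx":0,"ty":0,"tz":3,"wx":0,"wy":0,"wz":0,"grip":-1},
  {"tx":0,"ty":0,"tz":2,"wx":0,"wy":0,"wz":0,"grip":-1},
  {"tx":0,"ty":0,"tz":0,"wx":0,"wy":0,"wz":0,"grip":-1},
])

```text
clock: 13.95
eef_pos: [0.5257, -0.0329, 0.1426]
tcp_rot: [1.0, 0.007, -0.0, -0.0]
contact_force: [0.7, 0.4, -4.9]
opening: 0.0171
gripper_force: 61.3
```

Emit:
arm_command([
  {"tx":0,"ty":0,"tz":2,"wx":0,"wy":0,"wz":0,"grip":-1},
  {"tx":0,"ty":0,"tz":0,"wx":0,"wy":0,"wz":0,"grip":-1},
])

```text
clock: 14.15
eef_pos: [0.5261, -0.033, 0.142]
tcp_rot: [1.0, 0.007, 0.0, 0.0]
contact_force: [-3.6, 0.1, 3.6]
opening: 0.0171
gripper_force: 62.2
```

Emit:
arm_command([
  {"tx":0,"ty":0,"tz":0,"wx":0,"wy":0,"wz":0,"grip":0.3},
  {"tx":0,"ty":0,"tz":0,"wx":0,"wy":0,"wz":0,"grip":0.3},
  {"tx":0,"ty":0,"tz":0,"wx":0,"wy":0,"wz":0,"grip":0.3},
  {"tx":0,"ty":0,"tz":0,"wx":0,"wy":0,"wz":0,"grip":0.3},
  {"tx":0,"ty":0,"tz":0,"wx":0,"wy":0,"wz":0,"grip":0.3},
  {"tx":0,"ty":0,"tz":-10,"wx":0,"wy":0,"wz":0,"grip":0.3},
  {"tx":0,"ty":0,"tz":-30,"wx":0,"wy":0,"wz":0,"grip":0.3},
  {"tx":0,"ty":0,"tz":-40,"wx":0,"wy":0,"wz":0,"grip":0.3},
  {"tx":0,"ty":0,"tz":-40,"wx":0,"wy":0,"wz":-0.7,"grip":1},
  {"tx":0,"ty":0,"tz":0,"wx":0,"wy":0,"wz":0,"grip":1},
  {"tx":0,"ty":0,"tz":0,"wx":0,"wy":0,"wz":0,"grip":1},
])

```text
clock: 15.25
eef_pos: [0.5265, -0.0331, 0.2624]
tcp_rot: [0.999, 0.044, 0.001, 0.0]
contact_force: [0.1, 1.0, -0.9]
opening: 0.0856
gripper_force: 0.0
```

```bash
python3 k.py w7.png; python3 - <<'E'
from h import *
f=np.load('pics/last.npy',allow_pickle=True).item()
# holes at tray top z=.095, expected at pins; show dark handle centre by mask
im=np.asarray(f['pixels']).astype(int); 
g=im.max(2)
m=((g<95)&(im[...,0]>im[...,2]+15)).astype(np.uint8)*255; m[300:]=0
cs,_=cv2.findContours(m,0,2)
for q in sorted(cs,key=cv2.contourArea)[-4:]:
    P=cast(f,q.reshape(-1,2),.151)[:,:2].astype(np.float32)*1000
    print(cv2.contourArea(q),cv2.boundingRect(q),cv2.minAreaRect(P))
for x,y in((55,85),(-55,85),(55,-85),(-55,-85)): print(np.round(proj(f,[.526+x/1e3-y*.0155/1e3,-.033+y/1e3+x*.0155/1e3,.107])[0]))
E
```

```text
15.3 [ 0.5259 -0.0329  0.261 ] [ 0.999  0.043  0.    -0.   ] [-0.31 -0.12 -0.1   1.58  0.    2.74]
[[280.40025678 182.34501701]
 [280.46442314 175.68849169]] [[ 0.09 -1.    0.  ]
 [-0.96 -0.08  0.28]
 [-0.27 -0.02 -0.96]]
1881.5 (222, 84, 131, 26) ((608.8670654296875, -30.58519744873047), (10.60865306854248, 89.8621597290039), 0.5868111252784729)
2197.5 (162, 116, 250, 169) ((497.7322692871094, -61.63519287109375), (108.57015991210938, 219.87881469726562), 37.01386642456055)
7764.0 (95, 73, 76, 178) ((553.6497192382812, 80.06330108642578), (53.29047775268555, 131.8818817138672), 86.63623046875)
8216.0 (207, 141, 90, 125) ((528.0568237304688, -9.819847106933594), (93.73218536376953, 64.56351470947266), 0.32385680079460144)
[184. 127.]
[185. 248.]
[384. 142.]
[366. 260.]
```

Emit:
arm_command([
  {"tx":0,"ty":0,"tz":0,"wx":0,"wy":0,"wz":-1,"grip":1},
  {"tx":0,"ty":0,"tz":0,"wx":0,"wy":0,"wz":-1,"grip":1},
  {"tx":0,"ty":0,"tz":0,"wx":0,"wy":0,"wz":-1,"grip":1},
  {"tx":0,"ty":0,"tz":0,"wx":0,"wy":0,"wz":-1,"grip":1},
  {"tx":0,"ty":0,"tz":0,"wx":0,"wy":0,"wz":-1,"grip":1},
  {"tx":0,"ty":0,"tz":0,"wx":0,"wy":0,"wz":-1,"grip":1},
  {"tx":0,"ty":0,"tz":0,"wx":0,"wy":0,"wz":-1,"grip":1},
  {"tx":0,"ty":0,"tz":0,"wx":0,"wy":0,"wz":-1,"grip":1},
  {"tx":0,"ty":0,"tz":0,"wx":0,"wy":0,"wz":-1,"grip":1},
  {"tx":0,"ty":0,"tz":0,"wx":0,"wy":0,"wz":-1,"grip":1},
  {"tx":0,"ty":0,"tz":0,"wx":0,"wy":0,"wz":-1,"grip":1},
])

```text
clock: 16.4
eef_pos: [0.5251, -0.0327, 0.2593]
tcp_rot: [0.813, 0.582, -0.001, -0.001]
contact_force: [1.1, -0.7, 0.8]
opening: 0.0853
gripper_force: 0.0
```

Emit:
arm_command([
  {"tx":40,"ty":4,"tz":0,"wx":0,"wy":0,"wz":0,"grip":1},
  {"tx":40,"ty":4,"tz":0,"wx":0,"wy":0,"wz":0,"grip":1},
  {"tx":40,"ty":4,"tz":0,"wx":0,"wy":0,"wz":0,"grip":1},
  {"tx":40,"ty":4,"tz":0,"wx":0,"wy":0,"wz":0,"grip":1},
  {"tx":40,"ty":4,"tz":0,"wx":0,"wy":0,"wz":0,"grip":1},
  {"tx":40,"ty":3,"tz":0,"wx":0,"wy":0,"wz":0,"grip":1},
  {"tx":40,"ty":3,"tz":0,"wx":0,"wy":0,"wz":0,"grip":1},
  {"tx":39,"ty":3,"tz":0,"wx":0,"wy":0,"wz":0,"grip":1},
  {"tx":0,"ty":0,"tz":0,"wx":0,"wy":0,"wz":0,"grip":1},
  {"tx":0,"ty":0,"tz":0,"wx":0,"wy":0,"wz":0,"grip":1},
])

```text
clock: 17.4
eef_pos: [0.6564, 0.2599, 0.2585]
tcp_rot: [0.814, 0.581, -0.002, -0.001]
contact_force: [0.4, -1.0, 0.5]
opening: 0.0856
gripper_force: 0.0
```

```bash
python3 k.py w8.png; python3 - <<'E'
from m import *
f=np.load('pics/last.npy',allow_pickle=True).item()
for z in(.04,.02): blobs(f,'yel',(0,0,560,420),z)
hsv=cv2.cvtColor(np.asarray(f['pixels']),cv2.COLOR_RGB2HSV).astype(int)
# bright lit top face and white label inside it
for lo in (150,170,190,210):
    m=((hsv[...,0]>=18)&(hsv[...,0]<=34)&(hsv[...,1]>110)&(hsv[...,2]>lo)).astype(np.uint8)
    for q in cv2.findContours(m,0,2)[0]:
        if cv2.contourArea(q)>600:
            P=cast(f,q.reshape(-1,2),.04)[:,:2]; r=cv2.minAreaRect(P.astype(np.float32)*1000); print(lo,[np.round(k,1) for k in r],cv2.boundingRect(q))
E
```

```text
17.45 [0.6565 0.259  0.2595] [ 0.814  0.581 -0.001 -0.   ] [ 0.19  0.46  0.53  1.64 -0.    2.09]
[[282.25250526 182.0355874 ]
 [282.28342418 175.21044463]] [[ 0.95 -0.32 -0.  ]
 [-0.31 -0.91  0.28]
 [-0.09 -0.26 -0.96]]
yel px (482.0, 260.0) area 7049.5 xy@z [0.849 0.095 0.04 ] rect mm [854.  59.] [133. 206.] 17
yel px (290.5, 181.5) area 2669.5 xy@z [0.665 0.257 0.04 ] rect mm [664. 257.] [72. 45.] 71
yel px (34.0, 191.0) area 2925.0 xy@z [0.389 0.341 0.04 ] rect mm [353. 348.] [137.  92.] 29
yel px (267.5, 86.0) area 1588.5 xy@z [0.674 0.356 0.04 ] rect mm [674. 357.] [32. 50.] 58
yel px (482.0, 260.0) area 7049.5 xy@z [0.859 0.081 0.02 ] rect mm [865.  44.] [141. 218.] 17
yel px (290.5, 181.5) area 2669.5 xy@z [0.664 0.253 0.02 ] rect mm [663. 252.] [76. 48.] 71
yel px (34.0, 191.0) area 2925.0 xy@z [0.372 0.342 0.02 ] rect mm [334. 350.] [145.  97.] 29
yel px (267.5, 86.0) area 1588.5 xy@z [0.674 0.358 0.02 ] rect mm [673. 359.] [34. 53.] 58
150 [array([856.2,  54.4]), array([131.8, 195.1]), np.float64(17.1)] (408, 194, 152, 135)
150 [array([663.9, 253.9]), array([67.2, 43.9]), np.float64(70.7)] (270, 153, 42, 62)
150 [array([377.2, 332. ]), array([160.1,  73.4]), np.float64(57.1)] (0, 124, 62, 136)
150 [array([673.5, 356. ]), array([30.5, 48.8]), np.float64(57.4)] (240, 66, 55, 42)
170 [array([854.5,  60.3]), array([131. , 181.1]), np.float64(16.9)] (409, 195, 151, 114)
170 [array([664. , 253.8]), array([67.2, 41.9]), np.float64(70.7)] (271, 153, 40, 62)
170 [array([375.5, 331.4]), array([149.8,  70.8]), np.float64(57.1)] (0, 132, 60, 125)
170 [array([673.7, 356. ]), array([28.8, 47.3]), np.float64(57.6)] (241, 66, 52, 41)
```

Emit:
arm_command([
  {"tx":-1,"ty":8,"tz":30,"wx":0,"wy":0,"wz":0,"grip":1},
  {"tx":0,"ty":0,"tz":40,"wx":0,"wy":0,"wz":0,"grip":1},
  {"tx":0,"ty":0,"tz":40,"wx":0,"wy":0,"wz":0,"grip":1},
  {"tx":0,"ty":0,"tz":40,"wx":0,"wy":0,"wz":0,"grip":1},
  {"tx":0,"ty":0,"tz":35,"wx":0,"wy":0,"wz":0,"grip":1},
  {"tx":0,"ty":0,"tz":25,"wx":0,"wy":0,"wz":0,"grip":1},
  {"tx":0,"ty":0,"tz":15,"wx":0,"wy":0,"wz":0,"grip":1},
  {"tx":0,"ty":0,"tz":6,"wx":0,"wy":0,"wz":0,"grip":1},
  {"tx":0,"ty":0,"tz":0,"wx":0,"wy":0,"wz":0,"grip":1},
])

```text
clock: 18.35
eef_pos: [0.6643, 0.2552, 0.0303]
tcp_rot: [0.814, 0.58, 0.0, 0.0]
contact_force: [0.2, -0.2, 0.6]
opening: 0.0852
gripper_force: 0.0
```

Emit:
arm_command([
  {"tx":0,"ty":0,"tz":0,"wx":0,"wy":0,"wz":0,"grip":-1},
  {"tx":0,"ty":0,"tz":0,"wx":0,"wy":0,"wz":0,"grip":-1},
  {"tx":0,"ty":0,"tz":0,"wx":0,"wy":0,"wz":0,"grip":-1},
  {"tx":0,"ty":0,"tz":0,"wx":0,"wy":0,"wz":0,"grip":-1},
  {"tx":0,"ty":0,"tz":0,"wx":0,"wy":0,"wz":0,"grip":-1},
], grip_force=30)

```text
clock: 18.85
eef_pos: [0.6652, 0.2559, 0.0314]
tcp_rot: [0.814, 0.581, 0.001, 0.0]
contact_force: [-0.8, -0.9, 6.4]
opening: 0.0436
gripper_force: 32.1
```

Emit:
arm_command([
  {"tx":0,"ty":0,"tz":-15,"wx":0,"wy":0,"wz":0,"grip":-1},
  {"tx":0,"ty":0,"tz":-35,"wx":0,"wy":0,"wz":0,"grip":-1},
  {"tx":0,"ty":0,"tz":-40,"wx":0,"wy":0,"wz":-0.8,"grip":-1},
  {"tx":0,"ty":0,"tz":-40,"wx":0,"wy":0,"wz":-0.8,"grip":-1},
  {"tx":0,"ty":0,"tz":-40,"wx":0,"wy":0,"wz":-0.8,"grip":-1},
  {"tx":0,"ty":0,"tz":-20,"wx":0,"wy":0,"wz":-0.9,"grip":-1},
  {"tx":0,"ty":0,"tz":0,"wx":0,"wy":0,"wz":0,"grip":-1},
])

```text
clock: 19.55
eef_pos: [0.6658, 0.2561, 0.2253]
tcp_rot: [0.701, 0.713, 0.003, 0.002]
contact_force: [-0.0, -0.4, -0.9]
opening: 0.0434
gripper_force: 31.4
```

Emit:
arm_command([
  {"tx":-20,"ty":-12,"tz":0,"wx":0,"wy":0,"wz":0,"grip":-1},
  {"tx":-35,"ty":-22,"tz":0,"wx":0,"wy":0,"wz":0,"grip":-1},
  {"tx":-35,"ty":-22,"tz":0,"wx":0,"wy":0,"wz":0,"grip":-1},
  {"tx":-35,"ty":-22,"tz":0,"wx":0,"wy":0,"wz":0,"grip":-1},
  {"tx":-35,"ty":-22,"tz":0,"wx":0,"wy":0,"wz":0,"grip":-1},
  {"tx":-35,"ty":-22,"tz":0,"wx":0,"wy":0,"wz":0,"grip":-1},
  {"tx":-25,"ty":-16,"tz":0,"wx":0,"wy":0,"wz":0,"grip":-1},
  {"tx":-10,"ty":-6,"tz":0,"wx":0,"wy":0,"wz":0,"grip":-1},
  {"tx":0,"ty":0,"tz":0,"wx":0,"wy":0,"wz":0,"grip":-1},
  {"tx":0,"ty":0,"tz":0,"wx":0,"wy":0,"wz":0,"grip":-1},
])

```text
clock: 20.55
eef_pos: [0.5237, 0.0242, 0.2196]
tcp_rot: [0.702, 0.712, 0.0, -0.0]
contact_force: [-0.3, -0.1, -1.3]
opening: 0.0434
gripper_force: 31.4
```

```bash
python3 k.py w9.png; python3 - <<'E'
from m import *
print(go([.525,.024,.135]))
for n in('scene','side'):
    f=grab(n); save(f,n+'9.png'); im=np.asarray(f['pixels'])
    # tray wood mask -> plate extents at rim height .103
    hsv=cv2.cvtColor(im,cv2.COLOR_RGB2HSV).astype(int)
    c=proj(f,[.526,-.033,.1])[0]
    m=((hsv[...,0]>=5)&(hsv[...,0]<=24)&(hsv[...,1]>100)&(hsv[...,2]>110)).astype(np.uint8)
    for q in cv2.findContours(m,0,2)[0]:
        if cv2.contourArea(q)>700 and np.linalg.norm(q.reshape(-1,2).mean(0)-c)<40:
            print(n,cv2.contourArea(q),[np.round(k) for k in cv2.minAreaRect(cast(f,q.reshape(-1,2),.103)[:,:2].astype(np.float32)*1000)])
E
```

```text
20.6 [0.5239 0.0245 0.2196] [ 0.702  0.712  0.    -0.   ] [-0.2  -0.13 -0.19  1.51  0.    1.35]
[[281.69785162 189.72830993]
 [281.68805903 181.41582948]] [[ 1.    0.01 -0.  ]
 [ 0.01 -0.96  0.28]
 [ 0.   -0.28 -0.96]]
(array([-0.6,  1.1, 84.6]), 'xyaw', 90.81)
scene 1569.0 [array([492., -28.]), array([222., 248.]), np.float64(88.0)]
side 941.5 [array([ 455., -109.]), array([202., 243.]), np.float64(1.0)]
side 2282.0 [array([528., -40.]), array([174., 233.]), np.float64(1.0)]
```

Emit:
arm_command([
  {"tx":0,"ty":1,"tz":25,"wx":0,"wy":0,"wz":0,"grip":-1},
  {"tx":0,"ty":0,"tz":30,"wx":0,"wy":0,"wz":0,"grip":-1},
  {"tx":0,"ty":0,"tz":20,"wx":0,"wy":0,"wz":0,"grip":-1},
  {"tx":0,"ty":0,"tz":10,"wx":0,"wy":0,"wz":0,"grip":-1},
  {"tx":0,"ty":0,"tz":4,"wx":0,"wy":0,"wz":0,"grip":-1},
  {"tx":0,"ty":0,"tz":2,"wx":0,"wy":0,"wz":0,"grip":-1},
  {"tx":0,"ty":0,"tz":0,"wx":0,"wy":0,"wz":0,"grip":-1},
])

```text
clock: 21.4
eef_pos: [0.5252, 0.0238, 0.1299]
tcp_rot: [0.702, 0.712, 0.0, 0.0]
contact_force: [-0.5, 0.7, -1.2]
opening: 0.0433
gripper_force: 31.4
```

Emit:
arm_command([
  {"tx":0,"ty":0,"tz":2,"wx":0,"wy":0,"wz":0,"grip":-1},
  {"tx":0,"ty":0,"tz":0,"wx":0,"wy":0,"wz":0,"grip":-1},
])

```text
clock: 21.6
eef_pos: [0.5249, 0.0237, 0.1275]
tcp_rot: [0.702, 0.712, 0.0, 0.0]
contact_force: [0.5, 0.3, -1.6]
opening: 0.0434
gripper_force: 31.4
```

Emit:
arm_command([
  {"tx":0,"ty":0,"tz":2,"wx":0,"wy":0,"wz":0,"grip":-1},
  {"tx":0,"ty":0,"tz":0,"wx":0,"wy":0,"wz":0,"grip":-1},
])

```text
clock: 21.8
eef_pos: [0.525, 0.0236, 0.1263]
tcp_rot: [0.702, 0.712, 0.0, 0.001]
contact_force: [-2.7, 0.4, 7.3]
opening: 0.0437
gripper_force: 32.5
```

Contact at 126 mm, as expected with the tray home (95 + 31 mm). Release and withdraw.

Emit:
arm_command([
  {"tx":0,"ty":0,"tz":0,"wx":0,"wy":0,"wz":0,"grip":0.6},
  {"tx":0,"ty":0,"tz":0,"wx":0,"wy":0,"wz":0,"grip":0.6},
  {"tx":0,"ty":0,"tz":0,"wx":0,"wy":0,"wz":0,"grip":0.6},
  {"tx":0,"ty":0,"tz":0,"wx":0,"wy":0,"wz":0,"grip":0.6},
  {"tx":0,"ty":0,"tz":0,"wx":0,"wy":0,"wz":0,"grip":0.6},
  {"tx":0,"ty":0,"tz":-10,"wx":0,"wy":0,"wz":0,"grip":0.6},
  {"tx":0,"ty":0,"tz":-30,"wx":0,"wy":0,"wz":0,"grip":0.6},
  {"tx":0,"ty":0,"tz":-40,"wx":0,"wy":0,"wz":0,"grip":0.6},
  {"tx":0,"ty":0,"tz":-40,"wx":0,"wy":0,"wz":0,"grip":0.6},
  {"tx":0,"ty":0,"tz":0,"wx":0,"wy":0,"wz":0,"grip":0.6},
  {"tx":0,"ty":0,"tz":0,"wx":0,"wy":0,"wz":0,"grip":0.6},
  {"tx":0,"ty":0,"tz":0,"wx":0,"wy":0,"wz":0,"grip":0.6},
])

```text
clock: 23.0
eef_pos: [0.5242, 0.0238, 0.2441]
tcp_rot: [0.702, 0.712, -0.0, -0.001]
contact_force: [0.6, 0.3, -1.1]
opening: 0.0682
gripper_force: 0.0
```

```bash
python3 k.py w10.png; python3 - <<'E'
from m import *
f=np.load('pics/last.npy',allow_pickle=True).item()
blobs(f,'yel',(200,100,360,300),.135)
s=grab('scene'); blobs(s,'red',(320,205,360,235),.02); blobs(s,'yel',(200,150,300,240),.115)
b=grab('side'); blobs(b,'yel',(240,180,400,300),.115); blobs(b,'blue',(240,180,400,300),.04)
print(np.round(proj(s,[[.526,-.033,.02],[.525,.024,.115]])),np.round(proj(b,[[.525,.024,.115],[.525,-.034,.04]])))
E
```

```text
23.05 [0.524  0.0238 0.2437] [ 0.702  0.712 -0.001 -0.001] [-0.2  -0.13 -0.14  1.56  0.    1.35]
[[281.52202953 184.59483021]
 [281.56304156 177.3369664 ]] [[ 1.    0.01 -0.  ]
 [ 0.01 -0.96  0.28]
 [ 0.   -0.28 -0.96]]
yel px (283.0, 208.0) area 5421.0 xy@z [0.525 0.026 0.135] rect mm [525.  25.] [75. 47.] 89
red px (340.5, 220.0) area 150.5 xy@z [0.422 0.292 0.02 ] rect mm [422. 290.] [67. 72.] 17
yel px (262.0, 187.0) area 292.0 xy@z [0.518 0.02  0.115] rect mm [518.  16.] [75. 97.] 0
yel px (301.5, 220.0) area 86.5 xy@z [0.531 0.027 0.115] rect mm [529.  30.] [66. 71.] 40
yel px (357.0, 195.0) area 867.0 xy@z [0.778 0.018 0.115] rect mm [788.  25.] [121. 180.] 17
[[251. 203.]
 [262. 188.]] [[301. 221.]
 [312. 248.]]
```

The yellow box is at (525,25) mm, square on the tray, and red has not moved. The tray went home on contact at the right height and blue was last seen in place. Handing in.

```bash
python3 -c "
from bench import ctrl
print(ctrl.sign_off())"
```

```text
the job is handed in; nothing more can be done
None
```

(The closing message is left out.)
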